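# Snap the torch and the hand pump into the clip rack

## Robot

A 6-joint arm with a two-finger parallel gripper is mounted at the origin on the work surface. World frame = base frame: x ahead of the robot, y to its left, z up, the work surface at z = 0. Lengths are in m, angles in degrees, forces in N, time in s.
With the tool pointing down it reaches from about 0.35 to 0.95 m from the base axis. Payload 17.4 kg.
Tool frame: the origin (TCP) lies midway between the tips of the shut fingers; the grasp point (between the pads) lies 19 mm behind it; z points along the fingers, y is the direction in which the jaws open and shut (so a half turn about z gives the same grasp; the last joint's range is limited). The gripper opens to 93 mm and grips with 3 to 60 N. Pads are 15 mm wide; open, the fingers measure 128 mm over their backs; the gripper's body (75 mm by 188 mm) begins 65 mm behind the grasp point.
Start: joints at [71.116, 6.646, 82.598, -0, 90.757, -2.166], TCP at [0.194, 0.646, 0.219] pointing down, gripper open.
Joint ranges: [-162.19, 162.19], [-47.58, 125.68], [4.15, 143.07], [-65.23, 245.23], [0.69, 171.88], [-170.13, 170.13]. Speed limits (degrees/s): [108.29, 108.29, 127.2, 180, 180, 180].

## Interface

Orientations are given as a 3x3 rotation matrix whose columns are the frame's x, y, z axes.
In Python, from rig import arm, viewer, workorder gives the robot as it stands. The module is installed in compiled form; this text tells all that it offers.
- The arm moves only by the tool carry_out, never from a script. Its argument "series" is text: rows parted by semicolons, each of 6 numbers parted by spaces: the shift along the tool's x, y, z normalised to -1 to 1, where 1 is 0.08 m, then the turn, a rotation vector about the tool's x, y, z normalised to -1 to 1, where 1 is 60 degrees. A call has 1 to 10 rows; each row shifts and turns the commanded pose from where the row before left it, along the tool's axes as they then stand; what a row does not reach is not made up. A row lasts 1/8 s, in which the tool goes at most 62.5 mm and 10.7 degrees, less where a joint would pass 70% of its speed; a pose out of reach is approached as far as the arm can. A call with a number of a shift or a turn outside -1 to 1 is refused whole. A call with a gripper value outside its range is refused whole. "claw" is the gripper command: -1 is shut, 1 is fully open, values between are in proportion, set as the call begins (left out, the last holds). The fingers move at their own pace and stop on an object; "force" is the grip in N (left out, the last holds). Time passes only in rows, so rows that do not move let the fingers close. It gives the time, the measured TCP pose, the force and the opening at its end, in the units of the state.
- arm.get_state(): the state, without advancing time (a new reading comes with each control period).
- viewer.capture(name): name is "scene" or "top" or "wrist"; returns (picture, depth): 400x640x3 uint8, red, green, blue; 400x640 float32, m along the optical axis (not along the pixel's ray), 0 where there is no reading.
- viewer.get_calibration(name): a dict with "fx", "fy", "cx", "cy" (pixels), "R" (3x3) and "t" (3): a world point X has camera coordinates R X + t. Camera axes: x right, y down, z forward; pixel columns grow to the right and rows downward; lengths in m; the calibration is good to about 2 mm. A picture is of the moment at which its call begins: read the wrist's pose just before it. get_calibration takes no time and is no camera call; for the wrist camera it gives the pose at the moment of the call.
- workorder.job_done(): hands the job in, once; it reports no verdict.
The state is a dict: "clock": time; "joints": joint angles; "joint_velocities": joint speeds; "effort": joint torques, N m; "tool_pos": TCP position; "tcp_rot": TCP orientation; "contact_force": force on the tool from outside, world axes, zero at the start; "wrist_torque": the same for the moment, N m; "gripper_width": finger opening in m.
Only numpy, scipy, OpenCV 4.12 (cv2) and the standard library are available. Lean on these libraries where they do the work, as an engineer would, in place of code of your own. Each camera call takes 0.05 s, during which the arm holds its last target.

## Task

Put the torch and the hand pump away in the rack of spring clips on the hall shelf: press each one sideways (lying level) into the empty pair of clips that fits its barrel, until it has snapped fully home in both clips, and let go. Either end may point either way. Leave the brush in its clips and do not disturb the jar, the earbud case or the tray.

Things in the scene. Friction and masses are not known exactly. Their poses are not given: they have to be found in the camera images.
- torch_center (a point): Torch: round aluminium barrel 30 mm thick and 136 mm long, between dark hexagonal ends 36 mm across flats (22 mm long at the tail, 30 mm at the lens end, +x); 188 mm overall, 0.1 to 0.25 kg. It starts lying level on the worktop, loose, on its hexagon flats. The point is on the axis at the middle of the barrel, 18 mm above the worktop at the start; x along the barrel.
- pump_center (a point): Hand pump: round black barrel 20 mm thick and 136 mm long, between grey hexagonal ends 30 mm across flats (34 mm long at -x, 20 mm at +x); 190 mm overall, 0.07 to 0.16 kg. It starts lying level on the worktop, loose. The point is on the axis at the middle of the barrel, 15 mm above the worktop at the start; x along the barrel.
- clips_wide_seat (a point): Widest pair in the rack, empty, for the torch: two upward-open steel spring clips in line for a 30 mm barrel, 84 mm apart centre to centre, each 12 mm long. Point: middle of a seated barrel's axis, midway between the clips, 46 mm above the worktop; x along the barrel, z up. Sprung jaws, lips up to 20 mm above the point, narrow to 25 mm about 9.5 mm above it; pressing the barrel straight down (5 to 15 N) snaps it in.
- clips_narrow_seat (a point): Narrowest pair in the rack, empty, for the pump: two upward-open steel spring clips in line for a 20 mm barrel, 84 mm apart centre to centre, each 12 mm long. Point: middle of a seated barrel's axis, midway between the clips, 46 mm above the worktop; x along the barrel, z up. Sprung jaws, lips up to 18 mm above the point, narrow to 15 mm about 8 mm above it; pressing the barrel straight down (5 to 15 N) snaps it in.
- brush_center (a point): Clothes brush with a round wooden handle 24 mm thick and 130 mm long and a head 34 mm wide at +x, 178 mm overall; already held in the third pair of clips. It stays there. The point is on the axis at the middle of the handle; x along the handle.
- board: Fixed beech board of the rack on the worktop, 150 x 280 x 12 mm (x, y, z); origin at the centre of its underside. Three pairs of clips stand on it 85 mm apart along its y, in an order that varies, each with its barrel axis along the board's x. Steel saddles stop a seated barrel; between a pair's two clips (72 mm) the space under it is free down to 16 mm above the worktop.
- jar: Frosted glass jar with cork stopper, 60 mm diameter, 80 mm tall, loose; origin at the centre of its underside. Leave alone.
- case: Orange silicone earbud case, a rounded block 48 x 62 x 26 mm, loose; origin at the centre of its underside. Leave alone.
- tray: Clear acrylic tray, 80 x 170 x 25 mm, loose; origin at the centre of its underside. Leave alone.
Mind the look-alikes: they are no part of the job. What is shaped like the part that bears pump_center but green, purple or turquoise is not meant.

How it is judged (in metres and radians):
At the end, for the whole second after the job is handed in: Torch in the wide clips, pump in the narrow ones: each mid-point within 22 mm of the seat point along the barrel, 5 mm across, 4 mm in height, axis within 0.08 rad (either way round), released and at rest; the brush within 15 mm of where it was (x of torch_center in the frame of clips_wide_seat between -0.022 and 0.022 m and y of torch_center in the frame of clips_wide_seat between -0.005 and 0.005 m and z of torch_center in the frame of clips_wide_seat between -0.004 and 0.004 m and angle between the x axis of torch_center and the x axis of clips_wide_seat, either way round below 0.08 rad and linear speed of each of torch, pump below 0.02 m/s and x of pump_center in the frame of clips_narrow_seat between -0.022 and 0.022 m and y of pump_center in the frame of clips_narrow_seat between -0.005 and 0.005 m and z of pump_center in the frame of clips_narrow_seat between -0.004 and 0.004 m and angle between the x axis of pump_center and the x axis of clips_narrow_seat, either way round below 0.08 rad and distance of brush_center from where it was at the start of the episode below 0.015 m); the robot touches nothing.
It fails at once if the jar is moved more than 30 mm (distance of jar from where it was at the start of the episode above 0.03 m).
It fails at once if the case is moved more than 30 mm (distance of case from where it was at the start of the episode above 0.03 m).
It fails at once if the tray is moved more than 30 mm (distance of tray from where it was at the start of the episode above 0.03 m).
It fails at once if the brush is pulled out of its clips (distance of brush_center from where it was at the start of the episode above 0.02 m).
It also fails if it takes over 51 s, if anything falls off the work surface, if the arm or the gripper's body presses on something with over 40 N, if the wrist force passes 120 N, or if a joint passes its speed limit or range.

## Working session

There is one attempt and no reset: what is moved stays moved. The work goes in short steps, Python scripts to look and compute and a tool call to move; the robot and the scene stay as the last step left them, time stands still between calls to the robot, and variables do not carry over. Pictures are saved under pics/ and viewed, and the job is handed in when it is done.

Besides the shell and the picture viewer there is one more tool, called after ">>>" by a JSON object that holds its "op" and its "data". carry_out: Moves the arm, as the interface text tells. Its arguments: {"type":"object","properties":{"series":{"type":"string"},"claw":{"type":"number"},"force":{"type":"number"}},"required":["series"]}

```bash
mkdir -p pics; python3 - <<'E'
from rig import arm, viewer
import cv2,numpy as np
s=arm.get_state();print(s)
for n in ["scene","top"]:
    c=viewer.get_calibration(n);print(n,c)
    p,d=viewer.capture(n)
    np.savez(f'pics/{n}0.npz',p=p,d=d,**c)
    cv2.imwrite(f'pics/{n}0.png',p[:,:,::-1])
E
```

```text
{'clock': 0.0, 'joints': array([ 7.11161687e+01,  6.67212036e+00,  8.26360829e+01, -3.80430870e-04,
        9.07573456e+01, -2.16567455e+00]), 'joint_velocities': array([-0.04109468,  0.02285192, -0.03825715,  0.09061992,  0.11991493,
        0.00914332]), 'effort': array([ 5.40554393e-03, -7.21256018e+01, -6.22611165e+01,  7.83529831e-02,
        2.36119906e-02, -1.23898294e-04]), 'tool_pos': array([0.19411286, 0.6462623 , 0.21792512]), 'tcp_rot': array([[-9.57731353e-01,  2.87663906e-01, -3.63987981e-04],
       [ 2.87664134e-01,  9.57730740e-01, -1.08461514e-03],
       [ 3.65978496e-05, -1.14347622e-03, -9.99999346e-01]]), 'contact_force': array([-0.92972064,  0.87967773,  0.59701369]), 'wrist_torque': array([-0.0069112 ,  0.05762037,  0.00102727]), 'gripper_width': 0.09289587760516205}
scene {'fx': 365.6473944181943, 'fy': 365.6473944181943, 'cx': 313.5511988701782, 'cy': 196.1240602873629, 'R': array([[ 0.89985149,  0.43595343, -0.01455694],
       [ 0.31305578, -0.66869797, -0.6744176 ],
       [-0.30374886,  0.60231855, -0.7382066 ]]), 't': array([-0.43356634, -0.24447463,  1.40458295])}
top {'fx': 468.77491391017026, 'fy': 468.77491391017026, 'cx': 314.6118205912284, 'cy': 193.56773997998454, 'R': array([[-0.03597029, -0.99934748, -0.00327805],
       [-0.97847171,  0.03588555, -0.20323713],
       [ 0.20322215, -0.00410302, -0.97912406]]), 't': array([-0.14883247,  0.55976551,  1.11220866])}
```

View pics/scene0.png

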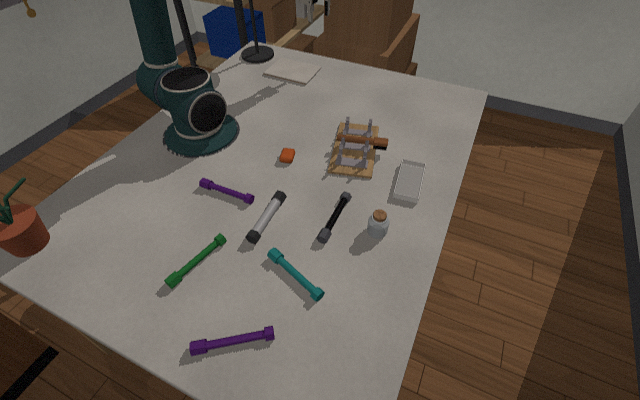

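View pics/top0.png

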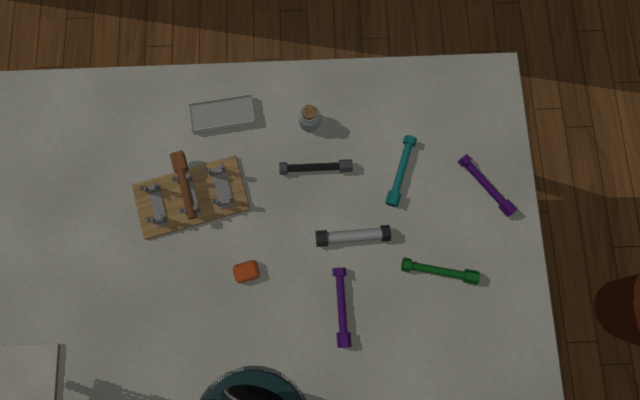

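```bash
cat > h.py <<'E'
import numpy as np,cv2
def load(n): 
    z=np.load(f'pics/{n}.npz'); return z
def world(z,u,v,d):
    q=np.stack([(u-z['cx'])/z['fx']*d,(v-z['cy'])/z['fy']*d,d],-1)
    return (q-z['t'])@z['R']
def cloud(z):
    v,u=np.mgrid[:400,:640]; return world(z,u,v,z['d'])
def ray(z,u,v,h):
    r=np.array([(u-z['cx'])/z['fx'],(v-z['cy'])/z['fy'],1.])@z['R']; o=-z['t']@z['R']
    return o+r*(h-o[2])/r[2]
def proj(z,X):
    q=np.asarray(X)@z['R'].T+z['t']; return q[...,:2]/q[...,2:]*[z['fx'],z['fy']]+[z['cx'],z['cy']]
E
python3 - <<'E'
from h import *
z=load('top0');P=cloud(z);im=z['p']
a=cv2.resize(im[80:300,120:420],None,fx=2.66,fy=2.66,interpolation=cv2.INTER_CUBIC)
cv2.imwrite('pics/topz.png',a[:,:,::-1])
s=load('scene0')['p'][100:260,230:450]
cv2.imwrite('pics/scz.png',cv2.resize(s,None,fx=3.6,fy=3.6,interpolation=cv2.INTER_CUBIC)[:,:,::-1])
# height stats
for n,(u0,u1,v0,v1) in dict(pump=(270,362,150,185),torch=(308,400,220,255),board=(125,255,145,245),jar=(295,325,100,132),case=(230,262,258,286),tray=(185,260,92,140)).items():
    Q=P[v0:v1,u0:u1].reshape(-1,3); Q=Q[(Q[:,2]>0.008)&(Q[:,2]<.2)]
    print(n,len(Q),np.percentile(Q[:,2],[5,50,95,100]).round(3),Q.min(0).round(3),Q.max(0).round(3))
    r=cv2.minAreaRect(Q[:,:2].astype(np.float32)*1000);print('  rect',np.round(r[0],1),np.round(r[1],1),round(r[2],2))
print(P[300,200],P[60:62,400])
E
```

```text
pump 674 [0.016 0.024 0.032 0.036] [ 0.617 -0.269  0.008] [ 0.677 -0.076  0.036]
  rect [ 647.3 -172.9] [ 59.9 192.9] 0.32
torch 994 [0.021 0.031 0.038 0.043] [ 0.426 -0.355  0.01 ] [ 0.474 -0.166  0.043]
  rect [ 450.2 -260.6] [ 41.9 189.5] 2.46
board 6201 [0.009 0.014 0.058 0.07 ] [ 0.464 -0.01   0.008] [0.681 0.306 0.07 ]
  rect [590.8 141.7] [190.6 318.7] 15.35
jar 498 [0.02  0.059 0.082 0.087] [ 0.733 -0.191  0.008] [ 0.788 -0.132  0.087]
  rect [ 760.1 -161.6] [52.9 58.7] 4.59
case 466 [0.018 0.025 0.029 0.032] [ 0.344 -0.023  0.009] [0.398 0.041 0.032]
  rect [371.2   9.9] [48.3 62.1] 14.89
tray 650 [0.009 0.02  0.027 0.032] [ 0.743 -0.016  0.008] [0.841 0.161 0.032]
  rect [792.7  73.1] [ 83.7 170.3] 7.01
[0.30444724 0.12697666 0.00102402] [[ 0.93589574 -0.42012932  0.0010899 ]
 [ 0.9327146  -0.4198383   0.00142361]]
```

View pics/topz.png

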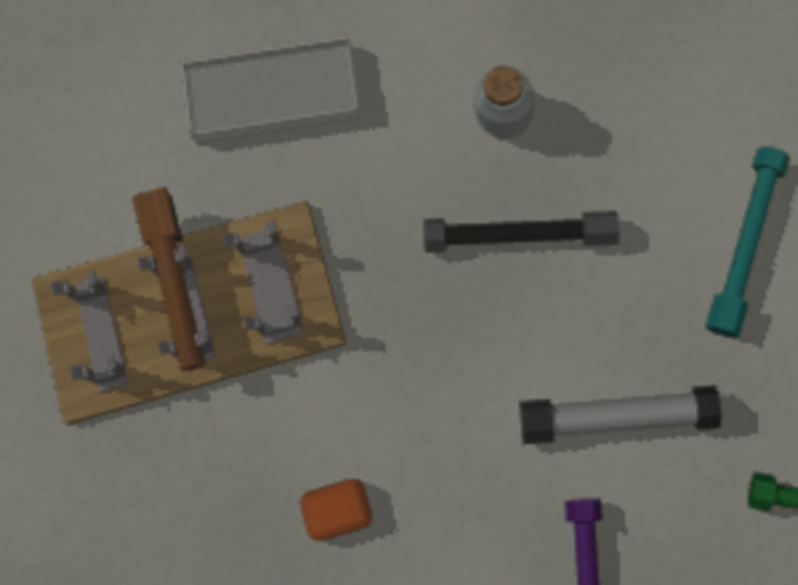

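View pics/scz.png

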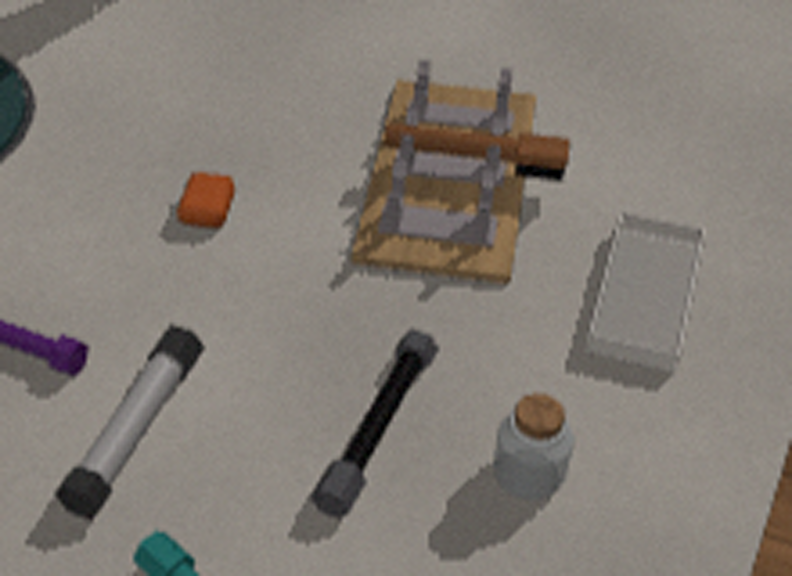

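```bash
python3 - <<'E'
from h import *
for n in ['top0','scene0']:
    z=load(n);P=cloud(z);im=z['p'].astype(int);hsv=cv2.cvtColor(z['p'],cv2.COLOR_RGB2HSV)
    print(n)
    # objects by height near known place: PCA of points
    for o,c,h in (('pump',(.647,-.173),.015),('torch',(.45,-.26),.018)):
        m=(abs(P[...,1]-c[1])<.11)&(abs(P[...,0]-c[0])<.035)&(P[...,2]>h)&(P[...,2]<.05)
        Q=P[m]; r=cv2.minAreaRect(Q[:,:2].astype(np.float32)*1000)
        mm=Q[:,:2].mean(0);w,V=np.linalg.eigh(np.cov((Q[:,:2]-mm).T));a=V[:,1]*np.sign(V[1,1])
        t=(Q[:,:2]-mm)@a
        print(o,m.sum(),'rect',np.round(r[0],1),np.round(r[1],1),'mean',mm.round(4),'axisdeg',np.degrees(np.arctan2(a[1],a[0])).round(2),'extent mid',(mm+a*(t.min()+t.max())/2).round(4),(t.max()-t.min()).round(4),'zmax',np.percentile(Q[:,2],98).round(4))
    # board wood
    m=(hsv[...,0]>9)&(hsv[...,0]<26)&(hsv[...,1]>75)&(abs(P[...,2]-.012)<.006)&(abs(P[...,0]-.59)<.13)&(abs(P[...,1]-.15)<.2)
    Q=P[m];k=cv2.convexHull(Q[:,:2].astype(np.float32)*1000)
    r=cv2.minAreaRect(k);print('board',m.sum(),r, cv2.boxPoints(r).round(1).tolist(),'z',np.median(Q[:,2]))
    # steel: z between .03 and .075 near board, not brown
    m=(P[...,2]>.03)&(P[...,2]<.08)&(abs(P[...,0]-.59)<.1)&(abs(P[...,1]-.15)<.15)
    q=m&(hsv[...,1]<60)
    nl,l=cv2.connectedComponents(q.astype(np.uint8))
    for i in range(1,nl):
        Q=P[l==i]
        if len(Q)>8: print('  steel',len(Q),Q.mean(0).round(3),Q.min(0).round(3),Q.max(0).round(3))
E
```

```text
top0
pump 659 rect [ 634.3 -173.9] [ 34.1 190.3] mean [ 0.6322 -0.1765] axisdeg 90.05 extent mid [ 0.6322 -0.1739] 0.1902 zmax 0.0332
torch 976 rect [ 450.2 -260.6] [ 41.2 189.6] mean [ 0.4492 -0.2597] axisdeg 92.81 extent mid [ 0.4492 -0.2607] 0.1896 zmax 0.0388
board 3939 ((568.351318359375, 153.39854431152344), (150.8778076171875, 279.4660339355469), 14.662793159484863) [[460.0, 269.5], [530.7000122070312, -0.8999999761581421], [676.7000122070312, 37.29999923706055], [606.0, 307.70001220703125]] z 0.011903458454276115
  steel 87 [0.629 0.084 0.048] [0.619 0.057 0.03 ] [0.64  0.108 0.07 ]
  steel 30 [0.612 0.149 0.054] [0.606 0.143 0.031] [0.619 0.155 0.066]
  steel 28 [0.605 0.18  0.058] [0.6   0.174 0.044] [0.61  0.186 0.066]
  steel 97 [0.587 0.248 0.048] [0.578 0.228 0.03 ] [0.596 0.268 0.068]
  steel 62 [0.55  0.053 0.044] [0.541 0.035 0.03 ] [0.56  0.074 0.068]
  steel 35 [0.543 0.08  0.059] [0.537 0.074 0.031] [0.549 0.087 0.069]
  steel 30 [0.531 0.128 0.056] [0.524 0.122 0.033] [0.538 0.135 0.065]
  steel 29 [0.523 0.159 0.059] [0.518 0.154 0.045] [0.529 0.167 0.066]
  ste
[... 270 characters left out ...]
axisdeg 92.25 extent mid [ 0.4567 -0.262 ] 0.191 zmax 0.0376
board 1083 ((570.6936645507812, 153.155517578125), (149.56488037109375, 285.3040771484375), 14.15900993347168) [[463.29998779296875, 273.20001220703125], [533.0999755859375, -3.5], [678.0999755859375, 33.099998474121094], [608.2999877929688, 309.79998779296875]] z 0.01185176834068325
  steel 57 [0.513 0.211 0.053] [0.5   0.156 0.031] [0.53  0.246 0.067]
  steel 58 [0.595 0.229 0.053] [0.581 0.172 0.031] [0.612 0.271 0.067]
  steel 91 [0.546 0.081 0.048] [0.528 0.033 0.03 ] [0.561 0.133 0.07 ]
  steel 86 [0.627 0.102 0.048] [0.609 0.057 0.03 ] [0.644 0.151 0.066]
  steel 20 [0.667 0.163 0.037] [0.647 0.156 0.03 ] [0.684 0.169 0.049]
```

>>> {"op": "carry_out", "data": {"series": "-0.3 -0.2 -0.1 0 0 0;-0.5 -0.36 -0.2 0 0 0;-0.5 -0.36 -0.2 0 0 0;-0.5 -0.36 -0.2 0 0 0;-0.5 -0.36 0 0 0 0;-0.5 -0.36 0 0 0 0;-0.5 -0.36 0 0 0 0;-0.5 -0.36 0 0 0 0;-0.5 -0.36 0 0 0 0;-0.3 -0.2 0 0 0 0", "claw": 1}}

```text
clock: 1.35
tool_pos: [0.4721, 0.2864, 0.275]
tcp_rot: [[-0.957, 0.29, 0.001], [0.29, 0.957, -0.0], [-0.001, 0.0, -1.0]]
contact_force: [0.4, -0.4, -0.6]
gripper_width: 0.0929
```

```bash
cat >> h.py <<'E'
def snap(n,tag):
    from rig import viewer,arm
    c=viewer.get_calibration(n);p,d=viewer.capture(n)
    np.savez(f'pics/{tag}.npz',p=p,d=d,**c);cv2.imwrite(f'pics/{tag}.png',p[:,:,::-1]);return load(tag)
def st():
    from rig import arm
    s=arm.get_state();R=s['tcp_rot'];print('t',round(s['clock'],2),'pos',s['tool_pos'].round(4),'psi',np.degrees(np.arctan2(R[1,0],R[0,0])).round(2),'tilt',R[:2,2].round(4),'F',s['contact_force'].round(1),'M',s['wrist_torque'].round(2),'w',round(s['gripper_width'],4),'j',s['joints'].round(1));return s
def go(X):
    s=st();d=s['tcp_rot'].T@(np.array(X)-s['tool_pos'])/.08;print('shift units',d.round(3))
E
python3 - <<'E'
from h import *
st();z=snap('wrist','w1');print(z['R'],z['t'],-z['t']@z['R'])
E
```

```text
t 1.35 pos [0.4721 0.2864 0.275 ] psi 163.17 tilt [ 0.0006 -0.0001] F [ 0.4 -0.4 -0.6] M [-0.01  0.06 -0.07] w 0.0929 j [ 28.6  -9.3  93.1  -0.   96.2 -44.6]
[[ 0.28875     0.95740369  0.00126917]
 [ 0.92949859 -0.28065114  0.23930587]
 [ 0.22946852 -0.06791988 -0.9709434 ]] [-0.41052417 -0.3993657   0.3561031 ] [0.40803426 0.30514139 0.44184753]
```

View pics/w1.png

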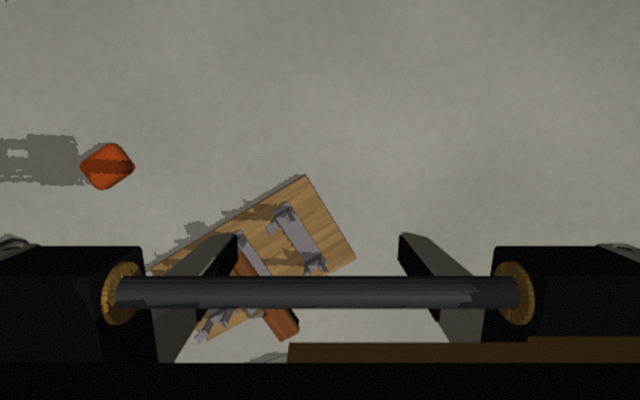

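```bash
python3 - <<'E'
from h import *
go([.451,-.264,.22])
E
```

```text
t 1.4 pos [0.4735 0.2849 0.2749] psi 163.12 tilt [ 0.0009 -0.001 ] F [ 1.1 -1.2  0.4] M [-0.02 -0.04  0.02] w 0.0931 j [ 28.4  -9.2  93.   -0.1  96.2 -44.7]
shift units [-1.722 -6.647  0.692]
```

>>> {"op": "carry_out", "data": {"series": "-0.1 -0.4 0 0 0 0;-0.18 -0.7 0.05 0 0 0;-0.18 -0.7 0.05 0 0 0;-0.18 -0.7 0.05 0 0 0;-0.18 -0.7 0.1 0 0 0;-0.18 -0.7 0.1 0 0 0;-0.18 -0.7 0.1 0 0 0;-0.18 -0.7 0.1 0 0 0;-0.18 -0.7 0.1 0 0 0;-0.18 -0.65 0.04 0 0 0"}}

```text
clock: 2.65
tool_pos: [0.4485, -0.2621, 0.2194]
tcp_rot: [[-0.957, 0.289, 0.0], [0.289, 0.957, -0.0], [-0.0, -0.0, -1.0]]
contact_force: [0.6, 0.4, -0.1]
gripper_width: 0.0928
```

>>> {"op": "carry_out", "data": {"series": "0 0 0 0 0 0.168;0 0 0 0 0 0.168;0 0 0 0 0 0.168;0 0 0 0 0 0.168;0 0 0 0 0 0.168;0 0 0 0 0 0.168;0 0 0 0 0 0.168;0 0 0 0 0 0;0 0 0 0 0 0"}}

```text
clock: 3.78
tool_pos: [0.4495, -0.2599, 0.2196]
tcp_rot: [[-0.051, 0.999, 0.0], [0.999, 0.051, -0.0], [-0.0, 0.0, -1.0]]
contact_force: [-0.5, -0.7, 0.4]
gripper_width: 0.0932
```

```bash
python3 - <<'E'
from h import *
go([.451,-.264,.15])
z=snap('wrist','w2')
E
```

```text
t 3.77 pos [ 0.4495 -0.2599  0.2196] psi 92.94 tilt [ 0.0001 -0.0001] F [-0.5 -0.7  0.4] M [-0.07  0.06  0.02] w 0.0932 j [-32.9 -13.  101.4  -0.   91.6 -35.8]
shift units [-0.052  0.016  0.87 ]
```

View pics/w2.png

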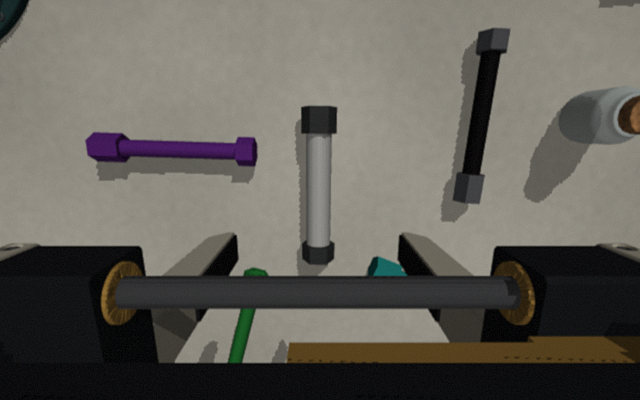

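```bash
python3 - <<'E'
from h import *
for n in ['w2','top0','scene0']:
    z=load(n);P=cloud(z)
    m=(abs(P[...,1]+.26)<.11)&(abs(P[...,0]-.45)<.04)&(P[...,2]>.02)&(P[...,2]<.05)
    Q=P[m];print(n,m.sum(),Q.min(0).round(4),Q.max(0).round(4),cv2.minAreaRect(Q[:,:2].astype(np.float32)*1000))
    g=z['p'].astype(int).sum(2)
    b=m&(g>(200 if n=='w2' else 240)); Q=P[b];r=cv2.minAreaRect(Q[:,:2].astype(np.float32)*1000);print('  barrel',r,Q[:,2].max())
z=load('w2');print(proj(z,[[.45,-.264,.018],[.45,-.196,.033],[.45,-.332,.033]]))
z=load('w2')
for v,h in((132,.033),(242,.033)):print(ray(z,318.5,v,h))
P=cloud(z);
m=(abs(P[...,1]+.17)<.11)&(abs(P[...,0]-.634)<.04)&(P[...,2]>.012)&(P[...,2]<.05)
Q=P[m];print('pump',cv2.minAreaRect(Q[:,:2].astype(np.float32)*1000))
E
```

```text
w2 4282 [ 0.4251 -0.3563  0.02  ] [ 0.4736 -0.1667  0.0392] ((449.47857666015625, -261.3110046386719), (40.71714782714844, 188.84474182128906), 2.707118511199951)
  barrel ((451.0275573730469, -261.18206787109375), (40.373756408691406, 189.09617614746094), 3.845010995864868) 0.03666659151365284
top0 951 [ 0.426  -0.355   0.0201] [ 0.4736 -0.166   0.0433] ((449.6007385253906, -260.6634826660156), (40.737152099609375, 189.44407653808594), 2.4428439140319824)
  barrel ((450.2563781738281, -249.2332305908203), (31.6762638092041, 166.59918212890625), 5.353635311126709) 0.04055076045079739
scene0 567 [ 0.4306 -0.358   0.02  ] [ 0.4763 -0.1667  0.04  ] ((453.1926574707031, -262.074462890625), (38.56698989868164, 190.861083984375), 2.6233487129211426)
  barrel ((453.0564270019531, -267.281494140625), (33.34654235839844, 143.42713928222656), 5.020238399505615) 0.037895464833096366
[[318.47153971 188.89509312]
 [321.7120766  132.04846395]
 [315.59724387 245.3830468 ]]
[ 0.44638372 -0.19613567  0.033     ]
[ 0.45333832 -0.32739786  0.033     ]
pump ((633.1056518554688, -174.71502685546875), (34.48735046386719, 190.2002716064453), 0.379593163728714)
```

>>> {"op": "carry_out", "data": {"series": "-0.06 0 0.4 0 0 0;0 0 0.6 0 0 0;0 0 0.6 0 0 0;0 0 0.6 0 0 0;0 0 0.3 0 0 0;0 0 0.16 0 0 0;0 0 0 0 0 0;0 0 0 0 0 0", "claw": 0.3}}

```text
clock: 4.82
tool_pos: [0.4507, -0.265, 0.0079]
tcp_rot: [[-0.048, 0.999, 0.001], [0.999, 0.048, -0.001], [-0.001, 0.001, -1.0]]
contact_force: [-0.3, -0.6, 0.3]
gripper_width: 0.0601
```

>>> {"op": "carry_out", "data": {"series": "0 0 0 0 0 0;0 0 0 0 0 0;0 0 0 0 0 0;0 0 0 0 0 0;0 0 0 0 0 0", "claw": -1, "force": 30}}

```text
clock: 5.45
tool_pos: [0.4502, -0.2646, 0.0068]
tcp_rot: [[-0.048, 0.999, 0.0], [0.999, 0.048, -0.0], [-0.0, 0.0, -1.0]]
contact_force: [-0.0, 1.7, 2.3]
gripper_width: 0.0296
```

```bash
python3 - <<'E'
from h import *
go([.45,-.265,.14])
E
```

```text
t 5.45 pos [ 0.4502 -0.2646  0.0068] psi 92.72 tilt [ 0.0001 -0.0001] F [-0.   1.7  2.3] M [0.01 0.18 0.04] w 0.0296 j [-33.2  -4.3 114.1   0.   70.2 -36. ]
shift units [-0.005 -0.002 -1.665]
```

>>> {"op": "carry_out", "data": {"series": "0 0 -0.2 0 0 0;0 0 -0.4 0 0 0;0 0 -0.6 0 0 0;0 0 -0.5 0 0 0;0 0 0 0 0 0.163;0 0 0 0 0 0.163;0 0 0 0 0 0.163;0 0 0 0 0 0.163;0 0 0 0 0 0.163;0 0 0 0 0 0.163", "claw": -1, "force": 60}}

```text
clock: 6.7
tool_pos: [0.45, -0.2646, 0.1436]
tcp_rot: [[0.832, 0.555, 0.0], [0.555, -0.832, -0.0], [0.0, 0.0, -1.0]]
contact_force: [-0.2, -1.0, -1.7]
gripper_width: 0.0288
```

>>> {"op": "carry_out", "data": {"series": "0 0 0 0 0 0.163;0 0 0 0 0 0.163;0 0 0 0 0 0;0 0 0 0 0 0"}}

```text
clock: 7.2
tool_pos: [0.4501, -0.2646, 0.1431]
tcp_rot: [[0.967, 0.254, 0.0], [0.254, -0.967, -0.0], [0.0, 0.0, -1.0]]
contact_force: [0.5, -0.1, -1.3]
gripper_width: 0.029
```

```bash
python3 - <<'E'
from h import *
go([.589,.072,.14])
snap('scene','s3')
E
```

```text
t 7.2 pos [ 0.4501 -0.2646  0.1431] psi 14.71 tilt [ 0.0002 -0.0002] F [ 0.5 -0.1 -1.3] M [-0.02  0.13  0.04] w 0.029 j [-33.2 -11.  106.8  -0.   84.2  42. ]
shift units [ 2.748 -3.629  0.038]
```

>>> {"op": "carry_out", "data": {"series": "0.2 -0.26 0 0 0 0;0.4 -0.53 0 0 0 0;0.4 -0.53 0 0 0 0;0.4 -0.53 0 0 0 0;0.4 -0.53 0 0 0 0;0.4 -0.53 0 0 0 0;0.35 -0.46 0 0 0 0;0.2 -0.26 0 0 0 0;0 0 0 0 0 0;0 0 0 0 0 0"}}

```text
clock: 8.5
tool_pos: [0.5903, 0.0711, 0.1426]
tcp_rot: [[0.968, 0.251, -0.0], [0.251, -0.968, -0.0], [-0.0, 0.0, -1.0]]
contact_force: [0.3, 0.2, -2.6]
gripper_width: 0.029
```

```bash
python3 - <<'E'
from h import *
go([.589,.072,.09])
snap('wrist','w4');snap('scene','s4');snap('top','t4')
E
```

```text
t 8.5 pos [0.5903 0.0711 0.1426] psi 14.55 tilt [-0.0003 -0.0003] F [ 0.3  0.2 -2.6] M [-0.04  0.15 -0.01] w 0.029 j [ 4.4 -1.6 98.2 -0.  83.4 79.9]
shift units [-0.013 -0.014  0.658]
```

View pics/w4.png

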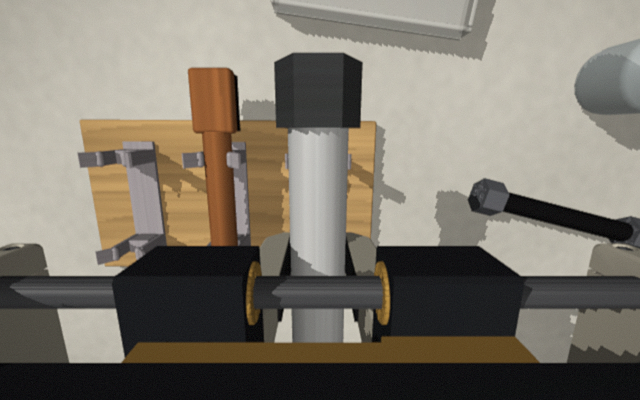

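View pics/s4.png

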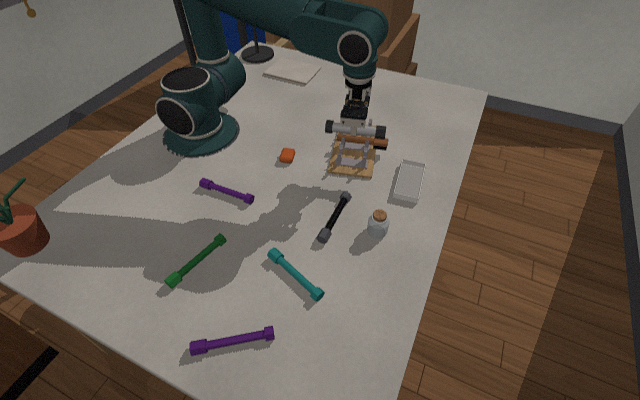

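View pics/t4.png

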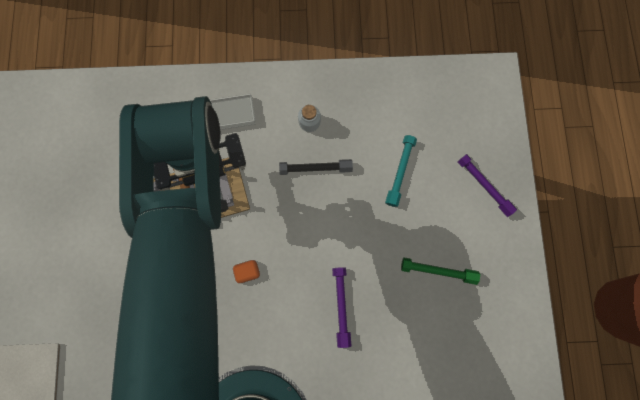

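```bash
python3 - <<'E'
from h import *
z=load('w4');P=cloud(z);hsv=cv2.cvtColor(z['p'],cv2.COLOR_RGB2HSV)
b=np.radians(14.55);ex=np.array([np.cos(b),np.sin(b),0]);ey=np.array([-np.sin(b),np.cos(b),0])
C=np.array([.5903,.0711,0])
A=np.stack([(P-C)@ex,(P-C)@ey,P[...,2]],-1)
m=np.zeros((400,640),bool);m[:246]=True
t=m&(A[...,2]>.125)&(abs(A[...,1])<.03)&(A[...,0]<.068)&(A[...,0]>0.01)
Q=A[t];print('torch barrel y',np.percentile(Q[:,1],[0,2,50,98,100]).round(4),'top z',np.percentile(Q[:,2],98),'x',Q[:,0].min(),Q[:,0].max())
t2=m&(A[...,2]>.125)&(abs(A[...,1])<.03)&(A[...,0]>.075);Q=A[t2];print('hex y',Q[:,1].min(),Q[:,1].max(),'x',Q[:,0].min(),Q[:,0].max())
s=m&(A[...,2]>.03)&(A[...,2]<.08)&(hsv[...,1]<60)&(A[...,0]<.09)&(A[...,0]>-.09)
n,l=cv2.connectedComponents(s.astype(np.uint8))
for i in range(1,n):
    Q=A[l==i]
    if len(Q)>25:
        v,u=np.where(l==i);print(len(Q),'px',u.mean().round(),v.mean().round(),'min',Q.min(0).round(4),'max',Q.max(0).round(4))
# torch axis direction: left/right edges by row
for x0 in (.015,.03,.045,.06):
    q=A[t&(abs(A[...,0]-x0)<.005)];print(x0,len(q),q[:,1].min().round(4),q[:,1].max().round(4),q[:,2].max().round(4))
w=m&(hsv[...,0]>9)&(hsv[...,0]<26)&(hsv[...,1]>75)&(abs(P[...,2]-.012)<.006)
r=cv2.minAreaRect(P[w][:,:2].astype(np.float32)*1000);print(r,A[w].min(0),A[w].max(0))
E
```

```text
torch barrel y [-0.0206 -0.014   0.0001  0.0142  0.0207] top z 0.3094137880652092 x 0.010005892417778897 0.06798856864459116
hex y -0.020851862695006763 0.020887480048762737 x 0.07500639618469286 0.0966471227589764
479 px 624.0 105.0 min [ 0.079  -0.2721  0.03  ] max [ 0.09   -0.2456  0.0559]
990 px 113.0 158.0 min [0.0353 0.1484 0.03  ] max [0.0475 0.1919 0.0671]
249 px 234.0 159.0 min [0.0349 0.062  0.03  ] max [0.0473 0.0763 0.0674]
311 px 193.0 159.0 min [0.0358 0.0942 0.0485] max [0.0474 0.1077 0.0678]
49 px 286.0 161.0 min [0.0354 0.0237 0.065 ] max [0.0465 0.0261 0.0691]
46 px 349.0 161.0 min [ 0.0348 -0.0257  0.0651] max [ 0.0466 -0.0237  0.068 ]
342 px 495.0 200.0 min [-0.0095 -0.1775  0.03  ] max [ 0.0118 -0.1545  0.0328]
40 px 637.0 240.0 min [-0.0435 -0.3113  0.03  ] max [-0.0323 -0.3053  0.0323]
277 px 139.0 242.0 min [-0.044  0.155  0.03 ] max [-0.036   0.184   0.0504]
60 px 242.0 242.0 min [-0.0433  0.0691  0.0302] max [-0.0366  0.0772  0.0489]
0.015 1074 -0.0142 0.0146 0.171
0.03 1165 -0.0145 0.0149 0.1714
0.045 1239 -0.0147 0.0149 0.1711
0.06 1953 -0.0146 0.0147 0.3094
((579.8731079101562, 156.4566192626953), (125.28630065917969, 280.098388671875), 14.618425369262695) [-0.05145077 -0.05476118  0.01026756] [0.07397623 0.22521966 0.0167192 ]
```

>>> {"op": "carry_out", "data": {"series": "0 0 0.2 0 0 0;0 0 0.3 0 0 0;0 0 0.2 0 0 0;0 0 0.1 0 0 0;0 0 0 0 0 0"}}

```text
clock: 9.28
tool_pos: [0.5904, 0.0715, 0.0783]
tcp_rot: [[0.968, 0.25, -0.001], [0.25, -0.968, -0.0], [-0.001, -0.0, -1.0]]
contact_force: [-0.4, -0.8, -1.5]
gripper_width: 0.0287
```

>>> {"op": "carry_out", "data": {"series": "0 0 0.06 0 0 0;0 0 0.06 0 0 0;0 0 0.06 0 0 0;0 0 0.06 0 0 0;0 0 0 0 0 0"}}

```text
clock: 9.9
tool_pos: [0.5903, 0.0716, 0.0589]
tcp_rot: [[0.968, 0.25, -0.001], [0.25, -0.968, -0.0], [-0.001, -0.0, -1.0]]
contact_force: [-0.5, 0.0, -1.5]
gripper_width: 0.0288
```

```bash
python3 - <<'E'
from h import *
go([.589,.072,.035])
E
```

```text
t 9.9 pos [0.5903 0.0716 0.0589] psi 14.48 tilt [-0.0007 -0.0001] F [-0.5  0.  -1.5] M [-0.07  0.18 -0.03] w 0.0288 j [  4.5   1.8 102.8  -0.   75.4  80. ]
shift units [-0.014 -0.009  0.299]
```

>>> {"op": "carry_out", "data": {"series": "0 0 0.05 0 0 0;0 0 0.05 0 0 0;0 0 0.05 0 0 0;0 0 0.05 0 0 0;0 0 0 0 0 0"}}

```text
clock: 10.52
tool_pos: [0.5908, 0.0716, 0.0434]
tcp_rot: [[0.968, 0.25, 0.001], [0.25, -0.968, 0.0], [0.001, 0.0, -1.0]]
contact_force: [3.4, 0.4, -1.6]
gripper_width: 0.0289
```

>>> {"op": "carry_out", "data": {"series": "0 0 0.03 0 0 0;0 0 0.03 0 0 0;0 0 0 0 0 0"}}

```text
clock: 10.9
tool_pos: [0.5902, 0.0715, 0.038]
tcp_rot: [[0.968, 0.25, -0.001], [0.25, -0.968, -0.0], [-0.001, -0.0, -1.0]]
contact_force: [1.1, -1.1, -4.6]
gripper_width: 0.0288
```

>>> {"op": "carry_out", "data": {"series": "0 0 0.03 0 0 0;0 0 0 0 0 0"}}

```text
clock: 11.15
tool_pos: [0.5903, 0.0715, 0.0358]
tcp_rot: [[0.968, 0.25, -0.001], [0.25, -0.968, -0.0], [-0.001, 0.0, -1.0]]
contact_force: [1.1, -2.3, -6.4]
gripper_width: 0.0289
```

>>> {"op": "carry_out", "data": {"series": "0 0 0.02 0 0 0;0 0 0.02 0 0 0;0 0 0 0 0 0"}}

```text
clock: 11.52
tool_pos: [0.5908, 0.0716, 0.0346]
tcp_rot: [[0.968, 0.25, 0.001], [0.25, -0.968, -0.0], [0.001, 0.0, -1.0]]
contact_force: [-8.1, -2.7, 14.6]
gripper_width: 0.029
```

```bash
python3 - <<'E'
from h import *
st()
E
```

```text
t 11.53 pos [0.5908 0.0716 0.0346] psi 14.48 tilt [ 0.0007 -0.    ] F [-8.1 -2.7 14.6] M [-0.46  1.51 -0.05] w 0.029 j [  4.5   3.1 103.9  -0.   72.9  80. ]
```

>>> {"op": "carry_out", "data": {"series": "0 0 0.015 0 0 0;0 0 0 0 0 0"}}

```text
clock: 11.78
tool_pos: [0.591, 0.0716, 0.0345]
tcp_rot: [[0.968, 0.25, 0.001], [0.25, -0.968, 0.0], [0.001, 0.0, -1.0]]
contact_force: [-12.8, -2.7, 25.3]
gripper_width: 0.0286
```

>>> {"op": "carry_out", "data": {"series": "0 0 -0.03 0 0 0;0 0 0 0 0 0"}}

```text
clock: 12.02
tool_pos: [0.5907, 0.0716, 0.0347]
tcp_rot: [[0.968, 0.25, 0.001], [0.25, -0.968, 0.0], [0.001, 0.0, -1.0]]
contact_force: [-1.7, -1.8, 5.3]
gripper_width: 0.0289
```

>>> {"op": "carry_out", "data": {"series": "0 0 0 0 0 0;0 0 0 0 0 0;0 0 0 0 0 0;0 0 0 0 0 0", "claw": 0.15}}

```text
clock: 12.52
tool_pos: [0.5904, 0.0716, 0.0341]
tcp_rot: [[0.968, 0.25, -0.0], [0.25, -0.968, 0.0], [-0.0, -0.0, -1.0]]
contact_force: [0.2, -0.1, 0.0]
gripper_width: 0.053
```

```bash
python3 - <<'E'
from h import *
st()
E
```

```text
t 12.53 pos [0.5904 0.0716 0.0341] psi 14.48 tilt [-0.0002  0.    ] F [ 0.2 -0.1  0. ] M [-0.01  0.13  0.02] w 0.053 j [  4.5   3.2 103.9   0.   72.9  80. ]
```

>>> {"op": "carry_out", "data": {"series": "0 0 -0.1 0 0 0;0 0 -0.3 0 0 0;0 0 -0.5 0 0 0;0 0 -0.5 0 0 0;0 0 -0.4 0 0 0;0 0 -0.2 0 0 0;0 0 0 0 0 0"}}

```text
clock: 13.4
tool_pos: [0.5908, 0.0716, 0.1949]
tcp_rot: [[0.968, 0.25, 0.001], [0.25, -0.968, 0.0], [0.001, 0.0, -1.0]]
contact_force: [-1.1, -0.3, -0.4]
gripper_width: 0.0536
```

```bash
python3 - <<'E'
from h import *
go([.633,-.167,.19])
z=snap('wrist','w5');P=cloud(z);snap('scene','s5')
b=np.radians(14.55);ex=np.array([np.cos(b),np.sin(b),0]);ey=np.array([-np.sin(b),np.cos(b),0])
C=np.array([.5903,.0711,0])
A=np.stack([(P-C)@ex,(P-C)@ey,P[...,2]],-1)
m=np.zeros((400,640),bool);m[:270]=True
for x0 in np.arange(-.05,.1,.01):
    q=A[m&(abs(A[...,0]-x0)<.005)&(A[...,2]>.04)&(A[...,2]<.08)&(abs(A[...,1])<.022)]
    if len(q)>5:print(x0.round(3),len(q),q[:,1].min().round(4),q[:,1].max().round(4),np.percentile(q[:,2],95).round(4))
E
```

```text
t 13.4 pos [0.5908 0.0716 0.1949] psi 14.48 tilt [0.0013 0.0001] F [-1.1 -0.3 -0.4] M [-0.02  0.14  0.07] w 0.0536 j [ 4.5 -2.9 94.6 -0.  88.3 80. ]
shift units [-0.235  3.02   0.062]
-0.05 297 -0.0217 0.022 0.0628
-0.04 411 -0.0216 0.0219 0.0631
-0.03 255 -0.0138 0.0151 0.0622
-0.02 261 -0.0137 0.0149 0.0622
-0.01 263 -0.0135 0.0148 0.0622
0.0 268 -0.0134 0.0147 0.0624
0.01 274 -0.0133 0.0146 0.0624
0.02 280 -0.0144 0.0145 0.062
0.03 296 -0.0167 0.0169 0.0623
0.04 474 -0.0212 0.0215 0.0629
0.05 334 -0.022 0.0214 0.0625
0.06 326 -0.0139 0.0151 0.0621
0.07 438 -0.0199 0.0212 0.0656
0.08 459 -0.0197 0.021 0.0657
0.09 456 -0.0195 0.0209 0.0657
0.1 74 -0.0195 0.0207 0.0661
```

View pics/w5.png

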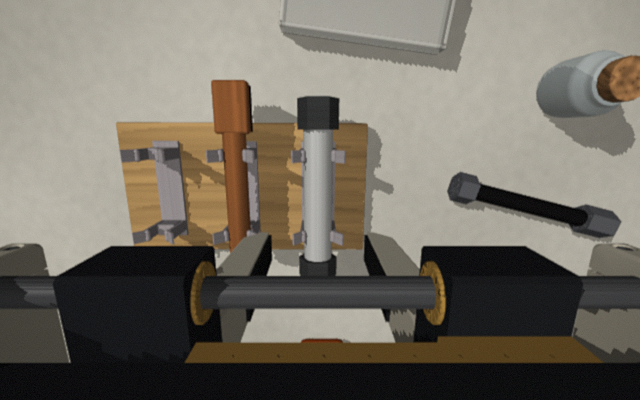

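>>> {"op": "carry_out", "data": {"series": "-0.02 0.2 0 0 0 0;-0.03 0.4 0 0 0 0;-0.03 0.6 0 0 0 0;-0.04 0.6 0 0 0 0;-0.04 0.6 0 0 0 0;-0.04 0.4 0 0 0 0;-0.03 0.22 0 0 0 0;0 0 0 0 0 -0.158;0 0 0 0 0 -0.158;0 0 0 0 0 -0.158"}}

```text
clock: 14.75
tool_pos: [0.6329, -0.1669, 0.1937]
tcp_rot: [[0.728, 0.685, -0.001], [0.685, -0.728, 0.0], [-0.0, -0.001, -1.0]]
contact_force: [-0.1, 0.1, -0.6]
gripper_width: 0.0536
```

>>> {"op": "carry_out", "data": {"series": "0 0 0 0 0 -0.158;0 0 0 0 0 -0.158;0 0 0 0 0 -0.158;0 0 0 0 0 -0.158;0 0 0 0 0 -0.158;0 0 0 0 0 0;0 0 0 0 0 0"}}

```text
clock: 15.62
tool_pos: [0.633, -0.1669, 0.194]
tcp_rot: [[-0.002, 1.0, -0.0], [1.0, 0.002, 0.0], [0.0, -0.0, -1.0]]
contact_force: [-0.1, -0.0, -0.1]
gripper_width: 0.0535
```

```bash
python3 - <<'E'
from h import *
go([.6335,-.1675,.1])
for z in (snap('wrist','w6'),load('w5')):
    P=cloud(z)
    m=(abs(P[...,1]+.17)<.11)&(abs(P[...,0]-.634)<.03)&(P[...,2]>.015)&(P[...,2]<.05);m[265:]=0
    Q=P[m];print(m.sum(),cv2.minAreaRect(Q[:,:2].astype(np.float32)*1000),np.percentile(Q[:,2],98))
    for y0 in np.arange(-.27,-.07,.02):
        q=P[m&(abs(P[...,1]-y0)<.004)]
        if len(q):print(y0.round(3),q[:,0].min().round(4),q[:,0].max().round(4),q[:,2].max().round(4))
    j=(abs(P[...,1]+.16)<.05)&(abs(P[...,0]-.76)<.05)&(P[...,2]>.05)&(P[...,2]<.1);j[265:]=0
    if j.any():print('jar',P[j].min(0),P[j].max(0))
E
```

```text
t 15.62 pos [ 0.633  -0.1669  0.194 ] psi 90.11 tilt [-0.0003  0.0001] F [-0.1 -0.  -0.1] M [-0.09  0.08 -0.  ] w 0.0535 j [-17.    4.6  87.1   0.   88.3 -17.1]
shift units [-0.008  0.006  1.175]
3176 ((633.4296264648438, -169.78005981445312), (34.18031692504883, 179.1494598388672), 0.39547833800315857) 0.031693431522912735
-0.25 0.617 0.6511 0.0328
-0.23 0.6244 0.6435 0.0267
-0.21 0.6245 0.6433 0.0269
-0.19 0.6245 0.6431 0.0278
-0.17 0.6246 0.6429 0.0269
-0.15 0.6246 0.6426 0.0272
-0.13 0.6235 0.6424 0.0274
-0.11 0.6236 0.6423 0.0273
-0.09 0.6159 0.6497 0.0328
jar [ 0.73350457 -0.19193525  0.05012188] [ 0.79027397 -0.13301023  0.08322038]
3595 ((633.6151123046875, -174.9002685546875), (34.48908615112305, 191.43763732910156), 0.38375338912010193) 0.031437722275175044
-0.27 0.6181 0.6512 0.0321
-0.25 0.6169 0.6512 0.0328
-0.23 0.624 0.6438 0.0264
-0.21 0.6241 0.6437 0.0275
-0.19 0.6241 0.6435 0.0271
-0.17 0.6237 0.6435 0.0264
-0.15 0.6236 0.6433 0.0267
-0.13 0.6237 0.6432 0.0267
-0.11 0.6235 0.643 0.0276
-0.09 0.6158 0.6503 0.0326
jar [ 0.73351081 -0.18718312  0.05001315] [ 0.79218052 -0.13204994  0.08270895]
```

View pics/w6.png

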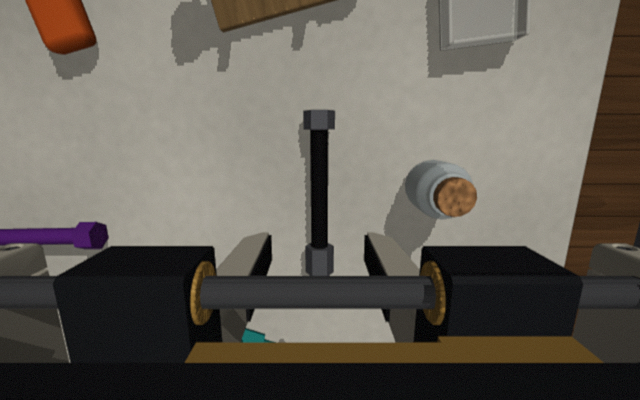

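>>> {"op": "carry_out", "data": {"series": "0 0 0.3 0 0 0;0 0 0.5 0 0 0;0 0 0.5 0 0 0;0 0 0.5 0 0 0;0 0 0.3 0 0 0;0 0 0.15 0 0 0;0 0 0.1 0 0 0;0 0 0 0 0 0", "force": 30}}

```text
clock: 16.68
tool_pos: [0.6332, -0.167, 0.0065]
tcp_rot: [[-0.005, 1.0, 0.0], [1.0, 0.005, -0.0], [-0.0, 0.0, -1.0]]
contact_force: [-0.1, 0.3, 0.7]
gripper_width: 0.0537
```

>>> {"op": "carry_out", "data": {"series": "0 0 0 0 0 0;0 0 0 0 0 0;0 0 0 0 0 0;0 0 0 0 0 0;0 0 0 0 0 0;0 0 0 0 0 0", "claw": -1, "force": 30}}

```text
clock: 17.42
tool_pos: [0.6332, -0.1669, 0.0065]
tcp_rot: [[-0.006, 1.0, 0.0], [1.0, 0.006, -0.0], [-0.0, 0.0, -1.0]]
contact_force: [0.3, 0.3, 1.8]
gripper_width: 0.019
```

```bash
python3 - <<'E'
from h import *
st()
E
```

```text
t 17.43 pos [ 0.6332 -0.1669  0.0065] psi 90.32 tilt [ 0.0003 -0.0001] F [0.3 0.3 1.8] M [-0.02  0.09 -0.01] w 0.019 j [-17.   11.8  97.2   0.   71.  -17.3]
```

>>> {"op": "carry_out", "data": {"series": "0 0 -0.2 0 0 0;0 0 -0.4 0 0 0;0 0 -0.6 0 0 0;0 0 -0.6 0 0 0;0 0 -0.3 0 0 0;0 0 0 0 0 0.158;0 0 0 0 0 0.158;0 0 0 0 0 0.158;0 0 0 0 0 0.158;0 0 0 0 0 0.158", "claw": -1, "force": 60}}

```text
clock: 18.68
tool_pos: [0.633, -0.1669, 0.1753]
tcp_rot: [[0.736, 0.677, 0.0], [0.677, -0.736, -0.0], [0.0, 0.0, -1.0]]
contact_force: [0.7, 0.1, -1.0]
gripper_width: 0.0183
```

>>> {"op": "carry_out", "data": {"series": "0 0 0 0 0 0.158;0 0 0 0 0 0.158;0 0 0 0 0 0.158;0 0 0 0 0 0;0 0 0 0 0 0"}}

```text
clock: 19.3
tool_pos: [0.6331, -0.1669, 0.1747]
tcp_rot: [[0.967, 0.254, 0.0], [0.254, -0.967, -0.0], [0.0, 0.0, -1.0]]
contact_force: [0.5, 0.1, -2.0]
gripper_width: 0.0187
```

```bash
python3 - <<'E'
from h import *
go([.547,.2355,.17])
E
```

```text
t 19.3 pos [ 0.6331 -0.1669  0.1747] psi 14.7 tilt [ 0.0003 -0.0001] F [ 0.5  0.1 -2. ] M [-0.03  0.17 -0.03] w 0.0187 j [-17.    5.   88.5  -0.   86.5  58.3]
shift units [ 0.236 -5.139  0.058]
```

>>> {"op": "carry_out", "data": {"series": "0 -0.3 0 0 0 0;0.03 -0.6 0 0 0 0;0.03 -0.6 0 0 0 0;0.03 -0.6 0 0 0 0;0.03 -0.6 0 0 0 0;0.03 -0.6 0 0 0 0;0.03 -0.6 0 0 0 0;0.03 -0.6 0 0 0 0;0.02 -0.4 0 0 0 0;0.01 -0.24 0 0 0 0"}}

```text
clock: 20.55
tool_pos: [0.5478, 0.2379, 0.1744]
tcp_rot: [[0.967, 0.253, 0.0], [0.253, -0.967, 0.0], [0.0, -0.0, -1.0]]
contact_force: [-1.2, -0.4, -1.4]
gripper_width: 0.0187
```

>>> {"op": "carry_out", "data": {"series": "0 0 0 0 0 0;0 0 0.3 0 0 0;0 0 0.2 0 0 0;0 0 0 0 0 0;0 0 0 0 0 0"}}

```text
clock: 21.18
tool_pos: [0.5492, 0.2358, 0.135]
tcp_rot: [[0.968, 0.25, 0.001], [0.25, -0.968, 0.0], [0.001, -0.0, -1.0]]
contact_force: [-1.1, 0.9, -0.7]
gripper_width: 0.0185
```

```bash
python3 - <<'E'
from h import *
go([.547,.2355,.035])
z=snap('wrist','w7');P=cloud(z);hsv=cv2.cvtColor(z['p'],cv2.COLOR_RGB2HSV)
b=np.radians(14.55);ex=np.array([np.cos(b),np.sin(b),0]);ey=np.array([-np.sin(b),np.cos(b),0])
C=np.array([.547,.2355,0])
A=np.stack([(P-C)@ex,(P-C)@ey,P[...,2]],-1)
m=np.zeros((400,640),bool);m[:246]=True
for x0 in np.arange(0,.1,.01):
    q=A[m&(abs(A[...,0]-x0)<.005)&(A[...,2]>.11)&(A[...,2]<.18)&(abs(A[...,1])<.022)]
    if len(q)>5:print(x0.round(3),len(q),np.percentile(q[:,1],[2,98]).round(4),np.percentile(q[:,2],95).round(4))
s=m&(A[...,2]>.03)&(A[...,2]<.08)&(hsv[...,1]<60)&(abs(A[...,0])<.06)&(abs(A[...,1])<.13)
n,l=cv2.connectedComponents(s.astype(np.uint8))
for i in range(1,n):
    Q=A[l==i]
    if len(Q)>15:
        v,u=np.where(l==i);print(len(Q),'px',u.mean().round(),v.mean().round(),'min',Q.min(0).round(4),'max',Q.max(0).round(4))
E
```

```text
t 21.18 pos [0.5492 0.2358 0.135 ] psi 14.46 tilt [0.0007 0.0002] F [-1.1  0.9 -0.7] M [ 0.02  0.13 -0.04] w 0.0185 j [20.8 -1.  98.3 -0.  82.6 96.3]
shift units [-0.029 -0.004  1.25 ]
0.01 984 [-0.0209  0.0207] 0.1553
0.02 688 [-0.0094  0.0096] 0.1549
0.03 729 [-0.0099  0.0093] 0.1549
0.04 750 [-0.0096  0.0092] 0.155
0.05 803 [-0.0095  0.0096] 0.1549
0.06 813 [-0.0094  0.0094] 0.155
0.07 1364 [-0.0162  0.0161] 0.1604
0.08 1654 [-0.0165  0.0165] 0.1606
0.09 493 [-0.0164  0.0163] 0.1606
268 px 403.0 162.0 min [ 0.0358 -0.0759  0.0308] max [ 0.0481 -0.0614  0.0676]
112 px 294.0 162.0 min [0.0369 0.0158 0.0604] max [0.0481 0.0212 0.0666]
123 px 340.0 163.0 min [ 0.0364 -0.0208  0.0587] max [ 0.0481 -0.0153  0.0674]
347 px 446.0 163.0 min [ 0.0357 -0.1082  0.045 ] max [ 0.0478 -0.0941  0.0673]
```

View pics/w7.png

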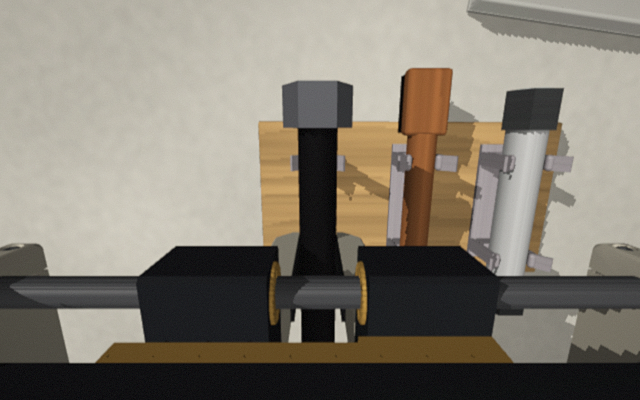

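>>> {"op": "carry_out", "data": {"series": "-0.01 0 0.2 0 0 0;0 0 0.3 0 0 0;0 0 0.2 0 0 0;0 0 0.1 0 0 0;0 0 0.06 0 0 0;0 0 0.06 0 0 0;0 0 0 0 0 0"}}

```text
clock: 22.1
tool_pos: [0.5481, 0.2358, 0.0607]
tcp_rot: [[0.968, 0.25, 0.0], [0.25, -0.968, 0.0], [0.0, 0.0, -1.0]]
contact_force: [-0.2, 0.9, -0.6]
gripper_width: 0.0182
```

>>> {"op": "carry_out", "data": {"series": "0 0 0.05 0 0 0;0 0 0.05 0 0 0;0 0 0.05 0 0 0;0 0 0 0 0 0"}}

```text
clock: 22.6
tool_pos: [0.5486, 0.236, 0.049]
tcp_rot: [[0.968, 0.25, 0.001], [0.25, -0.968, 0.0], [0.001, -0.0, -1.0]]
contact_force: [4.4, 0.3, 1.3]
gripper_width: 0.0189
```

```bash
python3 - <<'E'
from h import *
go([.547,.2355,.0365])
E
```

```text
t 22.6 pos [0.5486 0.236  0.049 ] psi 14.48 tilt [0.0014 0.0005] F [4.4 0.3 1.3] M [ 0.14 -0.53 -0.03] w 0.0189 j [ 20.8   2.6 103.   -0.   74.3  96.3]
shift units [-0.021  0.001  0.156]
```

>>> {"op": "carry_out", "data": {"series": "0 0 0.04 0 0 0;0 0 0.04 0 0 0;0 0 0 0 0 0"}}

```text
clock: 22.98
tool_pos: [0.548, 0.2357, 0.0418]
tcp_rot: [[0.968, 0.25, -0.0], [0.25, -0.968, -0.0], [-0.0, 0.0, -1.0]]
contact_force: [2.4, 1.5, -2.3]
gripper_width: 0.0185
```

>>> {"op": "carry_out", "data": {"series": "0 0 0.03 0 0 0;0 0 0.03 0 0 0;0 0 0 0 0 0"}}

```text
clock: 23.35
tool_pos: [0.548, 0.2358, 0.0374]
tcp_rot: [[0.968, 0.25, -0.0], [0.25, -0.968, -0.0], [-0.0, 0.0, -1.0]]
contact_force: [-0.4, -0.7, 1.7]
gripper_width: 0.0185
```

```bash
python3 - <<'E'
from h import *
go([.547,.2355,.0365])
E
```

```text
t 23.35 pos [0.548  0.2358 0.0374] psi 14.48 tilt [-0.0004 -0.0001] F [-0.4 -0.7  1.7] M [-0.13  0.38  0.01] w 0.0185 j [ 20.8   3.2 103.6   0.   73.3  96.3]
shift units [-0.012  0.     0.011]
```

>>> {"op": "carry_out", "data": {"series": "0 0 0.02 0 0 0;0 0 0.02 0 0 0;0 0 0 0 0 0"}}

```text
clock: 23.72
tool_pos: [0.5483, 0.2359, 0.037]
tcp_rot: [[0.968, 0.25, 0.001], [0.25, -0.968, 0.0], [0.001, -0.0, -1.0]]
contact_force: [-16.0, -6.3, 32.0]
gripper_width: 0.019
```

>>> {"op": "carry_out", "data": {"series": "0 0 -0.02 0 0 0;0 0 0 0 0 0"}}

```text
clock: 23.98
tool_pos: [0.5484, 0.236, 0.0372]
tcp_rot: [[0.968, 0.25, 0.001], [0.25, -0.968, 0.0], [0.001, -0.0, -1.0]]
contact_force: [-5.8, -1.8, 14.8]
gripper_width: 0.0184
```

Bottomed out (stiff 32 N at the expected height). Release and retreat.

>>> {"op": "carry_out", "data": {"series": "0 0 -0.015 0 0 0;0 0 0 0 0 0;0 0 0 0 0 0;0 0 0 0 0 0;0 0 0 0 0 0", "claw": 0.0}}

```text
clock: 24.6
tool_pos: [0.5481, 0.2358, 0.037]
tcp_rot: [[0.968, 0.25, -0.0], [0.25, -0.968, -0.0], [-0.0, 0.0, -1.0]]
contact_force: [-0.1, -0.4, -0.2]
gripper_width: 0.0468
```

>>> {"op": "carry_out", "data": {"series": "0 0 -0.1 0 0 0;0 0 -0.3 0 0 0;0 0 -0.5 0 0 0;0 0 -0.5 0 0 0;0 0 -0.5 0 0 0;0 0 -0.2 0 0 0;0 0 0 0 0 0"}}

```text
clock: 25.48
tool_pos: [0.5483, 0.2359, 0.2056]
tcp_rot: [[0.968, 0.25, 0.001], [0.25, -0.968, 0.0], [0.001, -0.0, -1.0]]
contact_force: [0.6, 0.9, -0.0]
gripper_width: 0.0465
```

```bash
python3 - <<'E'
from h import *
st()
z=snap('wrist','w8');P=cloud(z);snap('scene','s8')
b=np.radians(14.55);ex=np.array([np.cos(b),np.sin(b),0]);ey=np.array([-np.sin(b),np.cos(b),0])
C=np.array([.547,.2355,0])
A=np.stack([(P-C)@ex,(P-C)@ey,P[...,2]],-1)
m=np.zeros((400,640),bool);m[:275]=True
for c in (0,-.170):
  for x0 in np.arange(-.06,.1,.02):
    q=A[m&(abs(A[...,0]-x0)<.005)&(A[...,2]>.044)&(A[...,2]<.08)&(abs(A[...,1]-c)<.022)]
    if len(q)>5:print(c,x0.round(3),len(q),np.percentile(q[:,1],[2,98]).round(4),np.percentile(q[:,2],95).round(4))
E
```

```text
t 25.48 pos [0.5483 0.2359 0.2056] psi 14.48 tilt [0.0011 0.0004] F [ 0.6  0.9 -0. ] M [-0.03  0.17  0.01] w 0.0465 j [20.8 -2.9 93.6 -0.  89.2 96.3]
0 -0.06 153 [-0.0092  0.0099] 0.0574
0 -0.04 369 [-0.02    0.0207] 0.0652
0 -0.02 161 [-0.0089  0.0097] 0.0572
0 0.0 164 [-0.0088  0.0095] 0.0575
0 0.02 168 [-0.0087  0.0094] 0.0573
0 0.04 391 [-0.0201  0.0207] 0.0652
0 0.06 200 [-0.0095  0.0102] 0.0574
0 0.08 366 [-0.0165  0.0172] 0.0627
-0.17 -0.06 39 [-0.1802 -0.154 ] 0.0597
-0.17 -0.04 419 [-0.1914 -0.1498] 0.0631
-0.17 -0.02 269 [-0.1798 -0.1543] 0.0619
-0.17 0.0 288 [-0.1797 -0.1542] 0.0619
-0.17 0.02 299 [-0.1797 -0.1542] 0.062
-0.17 0.04 458 [-0.1915 -0.1503] 0.0631
-0.17 0.06 317 [-0.18   -0.1544] 0.062
-0.17 0.08 416 [-0.1791 -0.1494] 0.0658
```

View pics/w8.png

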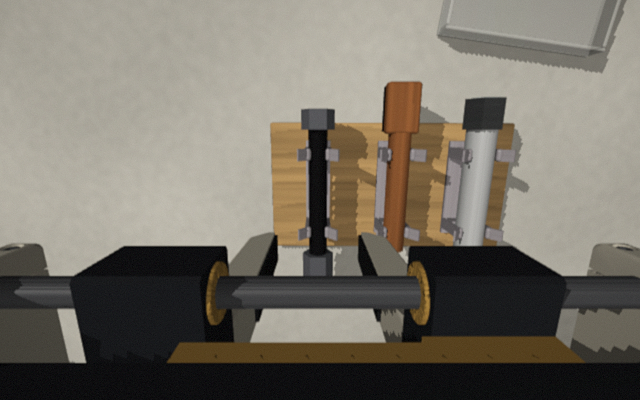

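```bash
python3 - <<'E'
from h import *
a=load('scene0');b=load('s8')
for n,(u0,u1,v0,v1) in dict(jar=(360,395,203,242),case=(275,300,145,168),tray=(388,430,155,205)).items():
    print(n,np.abs(a['p'][v0:v1,u0:u1].astype(int)-b['p'][v0:v1,u0:u1]).mean().round(2))
P=cloud(load('w8'));Q=P[80:130,385:420].reshape(-1,3);Q=Q[Q[:,2]>.04];print('brush head now',Q[:,:2].mean(0))
P=cloud(load('w5'));Q=P[80:130,205:255].reshape(-1,3);Q=Q[Q[:,2]>.04];print('brush head after torch',Q[:,:2].mean(0))
P=cloud(load('w1'));
from rig import workorder
print(workorder.job_done()); st()
E
```

```text
jar 3.21
case 7.56
tray 3.29
brush head now [0.65447133 0.17788555]
brush head after torch [0.65569979 0.17401478]
the job is handed in; nothing more can be done
None
the job is handed in; nothing more can be done
```

I pressed the torch into the wide clips and the pump into the narrow clips. I then let go of both, backed the arm off to about 0.21 m and handed the job in at about 25.5 s of the 51 s allowed. No verdict was reported.

**Seating:** Each barrel pulled in past the jaws, then stopped hard at the expected height, at about 25 N for the torch and 32 N for the pump. After release, the wrist camera showed:

| | Axis height (target 46 mm) | Offset across the seat | Level |
|---|---|---|---|
| Torch | about 47 mm | under 1 mm | yes |
| Pump | about 47.4 mm | about 0.3 mm | yes |

Along the barrel, I only judged the position from the approach measurements, which put both within a few millimetres (22 mm allowed). The heights read slightly high, but that is within the roughly 2 mm camera calibration error.

**Things to leave alone:**
- **Brush:** it was still in its clips. Its head read about 4 mm apart in two wrist views. I put that down to the different viewing angles and did not check it further.
- **Jar and tray:** the picture patches around them changed very little between the first and last scene views.
- **Earbud case:** its patch changed more. I took that to be the arm's shadow, but did not look at it separately. The gripper never went near the case at low height.

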